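# Dock a tray of rim sherds for imaging

## Task

Get the finds imaged: first lift the calibration plate out of the dock and lay it on the middle of the cork mat, and load every rim sherd on the table (the ones with a lug) flat into the tray, lengthways and at most two to a bay, with all the rims towards the edge of the tray that will go into the dock first. Then slide the loaded tray along the table, without lifting it and without it touching the ink rack or the power supply, squarely into the dock until its edge is on the stops and holds the switch lever pressed; only then press the start button and let go, leaving the tray home. Leave everything else on the table where it is.

Things in the scene. Friction and masses are not known exactly. Their poses are not given: they have to be found in the camera images.
- tray: grey open finds tray, 110 (x) x 234 (y) x 24 mm, floor and walls 5 mm. A rib 20 mm wide, 24 high, runs along x through its middle: two bays, each 100 (x) x 102 mm (y), for two sherds side by side. Grip block on the rib's middle, 18 (x) x 20 mm (y), top 64 mm above the table: pinch across x. Origin: centre of the underside. Starts on the table, x roughly to world +x. About 0.5 kg.
- sherd1: rim sherd (may be absent): grey-brown potsherd lying flat, 80 (x) x 42 mm (y), wall 10 mm thick; the rim is the thicker, darker lip, 12 mm long, 16 high, at its +x end; the narrower -x end is broken. A lug stands on its middle, 14 (x) x 28 mm (y), top 38 mm above the underside: pinch across x. Origin: centre of the underside, below the lug. About 0.11 kg.
- sherd2: rim sherd 2 (may be absent): same as sherd1
- sherd3: rim sherd 3 (may be absent): same as sherd1
- sherd4: rim sherd 4 (may be absent): same as sherd1
- rim1 (a point): middle of the top of the rim of sherd1: 34 mm along its x from its origin, 16 mm above its underside
- rim2 (a point): middle of the top of the rim of sherd2: 34 mm along its x from its origin, 16 mm above its underside
- rim3 (a point): middle of the top of the rim of sherd3: 34 mm along its x from its origin, 16 mm above its underside
- rim4 (a point): middle of the top of the rim of sherd4: 34 mm along its x from its origin, 16 mm above its underside
- dock: imaging dock, fixed: rails 28 mm high, 248 mm apart inside, flared mouth 290 mm wide, run x = -85 to 0 to two stop blocks; no floor. Behind, x = 36 to 161 mm, a white housing 272 mm wide, 55 high, with a camera column 230 mm tall at (135, -115). Origin: on the table, midway between the rails, in the plane of the stop faces; x points in. Tray home: its centre at x = -55 mm.
- switch (a joint): tray-presence lever between the stop blocks, 10 to 23 mm up: steel arm 85 mm long with a 16 mm roller at its end, turning about the vertical at dock (14, 45) mm. 0 = sprung out, roller 31 mm in front of the stops; the tray's edge pushes it in: 0.38 on the stops, pressed above 0.30 (tray within 6 mm of the stops). Spring about 1 N, less than the tray's friction: it stays home.
- start (a joint): start button on top of the dock's housing: 0 = up, travel 6 mm, sprung, 5 N fully down; counts as pressed beyond 3 mm
- start_top (a point): centre of the top of the start button, a grey round button 28 mm across, pressed straight down
- plate: calibration plate, left in the dock at the start: aluminium plate 80 x 80 x 8 mm with black dots and, in its middle, a black square knob 20 x 20 mm whose top is 42 mm above the underside. Origin: centre of the underside. 0.25 kg.
- mat: thin cork mat, 115 mm (x) by 105 mm (y), 4 mm thick, fixed to the table. Origin: centre of the underside
- rack: fixed obstacle: wooden ink rack with two amber ink jars, 90 mm (x) by 60 mm (y), 67 mm tall with the jars; stands between the tray and the dock. Origin: centre of the underside
- supply: fixed obstacle: black power supply, 50 mm (x) by 120 mm (y) by 38 mm tall, robot side of the tray. Between it and the rack is a gap through which the tray can pass with its 234 mm side along world y. Origin: on the table at the middle of its face away from the robot (it reaches 50 mm from there to -x)
- glue: bystander: white glue bottle, 38 mm across, 75 mm tall
- jar: bystander: small closed jar, 56 mm across, 60 mm tall
- body_sherd: bystander: plain flat sherd without rim or lug, about 62 x 54 mm, 9 mm thick, lying among the rim sherds; not part of the job
- base_sherd: bystander: plain flat sherd without rim or lug, about 75 x 60 mm, 11 mm thick; not part of the job
- case: bystander: black earphone case, 62 x 46 x 24 mm
- ruler: bystander: steel ruler, 200 x 30 x 3 mm
- brush: bystander: hand brush, 190 mm long

How it is judged:
By the outcome, as a careful person would: the job done as asked, in the order asked, and still so for the second after the job is handed in, with the robot touching nothing.
Of sherd1, sherd2, sherd3, sherd4 only 2 to 4 are there at a start; the rules pass over those that are not, and their reading is None.
At some moment in a run one of sherd1, sherd2, sherd3, sherd4 may be knocked a few centimetres aside while the robot is not near it.
Once in a run the grip may slacken for a moment while it holds something.
It also fails if it takes over 210 s, if anything falls off the work surface, if the arm or the gripper's body presses on something with over 40 N, if the wrist force passes 120 N, or if a joint passes its speed limit or range.

## Robot

A 6-joint arm with a two-finger parallel gripper is mounted at the origin on the work surface. World frame = base frame: x ahead of the robot, y to its left, z up, the work surface at z = 0. Lengths are in m, angles in degrees, forces in N, time in s.
With the tool pointing down it reaches from about 0.325 to 0.85 m from the base axis. Payload 15.5 kg.
Tool frame: the origin (TCP) lies between the finger pads; the fingertips stand 19 mm ahead of it and the grasp point (between the pads) is the TCP (ctrl.tip_reach is the distance from the TCP to the fingertips, in m); z points along the fingers, y is the line along which they close (so a half turn about z gives the same grasp; the last joint's range is limited). The gripper opens to 91 mm and grips with 3 to 60 N. Pads are 32 mm wide; open, the fingers measure 118 mm over their backs; the gripper's body (76 mm by 178 mm) begins 60 mm behind the grasp point.
Start: joints at [-80.529, 28.281, 77.091, -0, 74.628, -5.472], TCP at [0.161, -0.604, 0.233] pointing down, gripper open.
Joint ranges: [-166.48, 166.48], [-47.26, 123.95], [12.59, 153.08], [-70.14, 250.14], [6.76, 159.57], [-176.63, 176.63]. Speed limits (degrees/s): [108.29, 108.29, 147.25, 172.46, 172.46, 172.46].

## Interface

Orientations are given as a 3x3 rotation matrix whose columns are the frame's x, y, z axes.
In Python, from bench import ctrl gives the robot as it stands. Calls block until the motion is done:
- ctrl.goto(position, orientation): joint-space move of the TCP to a pose.
- ctrl.move_l(position, vel=0.15, ori=None, contact_N=None): straight line of the TCP; ori=None keeps the orientation; vel is the mean speed in m/s. With contact_N (N) it stops when the force on the tool has changed by that much, and returns True; else False.
- ctrl.movej(angles): joint-space move.
- ctrl.command_gripper(opening): opening from 0.0 (shut) to 1.0 (fully open); the grip force is fixed at half the most; returns when the fingers have stopped.
- ctrl.sleep(seconds).
- ctrl.ik(position, orientation): joint angles nearest the present ones, or None.
- ctrl.read_camera(name): name is "side" or "top" or "wrist"; returns the picture (480x640x3 uint8, blue, green, red); there is no depth.
- ctrl.camera_params(name): a dict with "fx", "fy", "cx", "cy" (pixels), "pose" (4x4, takes a point from camera to world coordinates); the wrist camera has in their place "T_tool_cam" (4x4, takes a point from camera to tool coordinates, whose origin is the TCP and whose axes are the flange's). Camera axes: x right, y up, looking along -z (the intrinsics and any distortion apply to the point x, -y, -z); pixel columns grow to the right and rows downward; lengths in m; the calibration is good to about 2 mm. A picture is of the moment at which its call begins: read the wrist's pose just before it. camera_params takes no time and is no camera call.
A pose or a line that the arm cannot do raises ctrl.MotionError and nothing moves.
- ctrl.sign_off(): hands the job in; it is judged then, once.
Trained networks look in the newest picture that a camera, given by its name, has taken for a name from the list of things; names that differ only in an ending like _2 or _b are one class to them, and where a whole thing is asked for, a point or a joint stands for the part that bears it (a point fixed in the world has none). Each returns a list of dicts, best first, with "score" (0 to 1); they miss things now and then, are a little off and sometimes report something else, mostly with a low value. They report only what shows in the picture. A call takes as long as a camera call.
- ctrl.find_in(camera, query): "bbox" ([centre column, centre row, width, height] in pixels, round what is visible of it).
Readings, each from a call of its own:
- ctrl.read_t(): time.
- ctrl.read_q(): joint angles.
- ctrl.read_dq(): joint speeds.
- ctrl.read_effort(): joint torques, N m.
- ctrl.read_tool_pos(): TCP position.
- ctrl.read_eef_rot(): TCP orientation.
- ctrl.read_contact_force(): force on the tool from outside, world axes, zero at the start.
- ctrl.read_wrist_torque(): the same for the moment, N m.
- ctrl.read_grip_width(): opening from 0.0 (shut) to 1.0 (fully open).
- ctrl.read_grasp_force(): force on a finger pad.
Only numpy, scipy, OpenCV 4.12 (cv2) and the standard library are available. Lean on these libraries where they do the work, as an engineer would, in place of code of your own. Each camera call takes 0.05 s, during which the arm holds its last target. There are 200 camera calls.

## Working session

There is one attempt and no reset: what is moved stays moved. The work goes in short steps, each a Python script; the robot and the scene stay as the last script left them, time stands still between calls to the robot, and variables do not carry over. Pictures are saved under pics/ and viewed, at most 17 in all, crops included, and the job is handed in when it is done.

```bash
ls; mkdir -p pics
python3 - <<'E'
from bench import ctrl
import cv2
for n in ("top","side"):
    im=ctrl.read_camera(n); cv2.imwrite(f"pics/{n}0.png",im)
    p=ctrl.camera_params(n); print(n,p)
print(ctrl.camera_params("wrist"))
for q in ("tray","sherd1","dock","plate","mat","rack","supply","start_top"):
    print(q,[(round(d["score"],2),[round(v) for v in d["bbox"]]) for d in ctrl.find_in("top",q)])
print(ctrl.read_t(),ctrl.tip_reach, ctrl.read_eef_rot())
E
```

```text
bench.py
pics
top {'fx': 574.3175233054365, 'fy': 574.3175233054365, 'cx': 319.9811727122542, 'cy': 243.57210315571874, 'pose': array([[ 4.45949821e-03,  9.96032155e-01, -8.88822783e-02,
         4.01359139e-01],
       [-9.99990045e-01,  4.42858547e-03, -5.44993814e-04,
        -1.27887338e-02],
       [-1.49208597e-04,  8.88838239e-02,  9.96041989e-01,
         1.56384817e+00],
       [ 0.00000000e+00,  0.00000000e+00,  0.00000000e+00,
         1.00000000e+00]])}
side {'fx': 613.0514004256117, 'fy': 613.0514004256117, 'cx': 315.438946732767, 'cy': 246.29968933332165, 'pose': array([[-0.93368297,  0.23871521, -0.26692913,  0.11461067],
       [-0.35803275, -0.63681006,  0.68285101,  0.99943402],
       [-0.00697623,  0.73313572,  0.68004657,  1.10968997],
       [ 0.        ,  0.        ,  0.        ,  1.        ]])}
{'fx': 355.54450156871025, 'fy': 355.54450156871025, 'cx': 324.14745656704605, 'cy': 236.259773576254, 'T_tool_cam': array([[-5.98940394e-04,  9.65998378e-01,  2.58547433e-01,
         7.25213869e-02],
       [ 9.99999814e-01,  5.48743450e-04,  2.66314771e-04,
         1.67254575e-04],
       [ 1.15383426e-04,  2.58547544e-01, -9.65998527e-01,
        -1.52327579e-01],
       [ 0.00000000e+00,  0.00000000e+00,  0.00000000e+00,
         1.00000000e+00]])}
tray [(0.68, [230, 258, 94, 48])]
sherd1 [(0.9, [265, 194, 31, 19]), (0.73, [311, 197, 20, 28]), (0.4, [187, 197, 21, 23]), (0.37, [378, 188, 10, 12])]
dock [(0.64, [410, 190, 125, 107]), (0.21, [312, 200, 20, 30])]
plate [(0.76, [383, 250, 30, 31])]
mat [(0.6, [168, 280, 41, 44])]
rack [(0.84, [318, 243, 26, 39]), (0.62, [230, 258, 93, 48])]
supply [(0.58, [222, 330, 43, 24]), (0.19, [310, 197, 23, 31])]
start_top [(0.4, [380, 186, 8, 7])]
0.5 0.019 [[ 9.66193374e-01  2.57818469e-01 -2.59173829e-05]
 [ 2.57818470e-01 -9.66193368e-01  1.10913612e-04]
 [ 3.55437408e-06 -1.13845977e-04 -9.99999994e-01]]
```

Run:
```python
import cv2
im=cv2.imread("pics/top0.png")
c=im[150:370,130:490]
cv2.imwrite("pics/top0c.png",cv2.resize(c,(792,484),interpolation=cv2.INTER_CUBIC))
```

```text
(no output)
```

View pics/top0c.png

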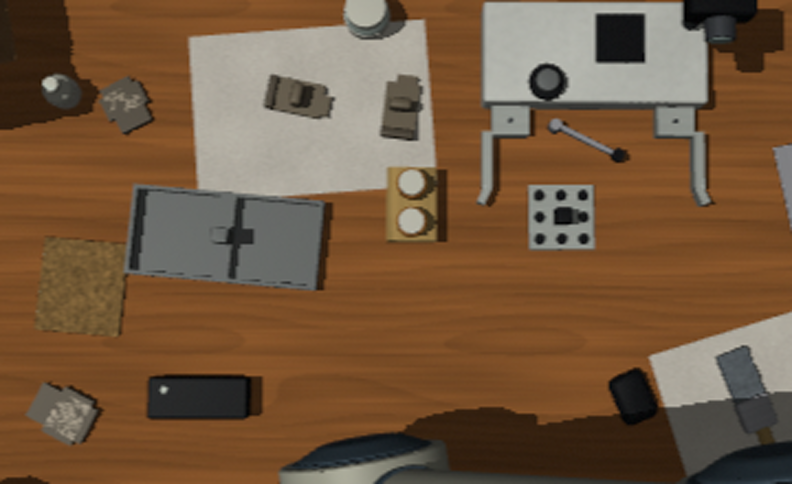

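View pics/side0.png

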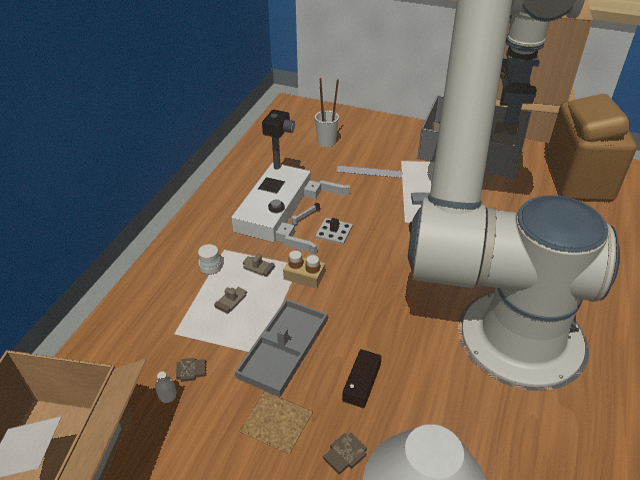

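The top view (crop scale 2.2, offset 130,150) shows two rim sherds, at crop (299,96) with the rim to the left and (402,107) with the rim down. The tray is at (228,237), the rack at (412,204), the supply at (199,397), the mat at (82,286) and the plate at (561,217). The dock opens downwards in the image. The side view shows the same two lugged sherds. Next I'll get rough positions and close wrist views.

```bash
cat > h.py <<'E'
from bench import ctrl
import numpy as np, cv2
def down(yaw):
    """tool pointing down, tool y (closing line) at yaw degrees from world x"""
    a=np.radians(yaw); y=np.array([np.cos(a),np.sin(a),0]); z=np.array([0,0,-1.])
    return np.column_stack([np.cross(y,z),y,z])
def px2w(par,T,uv,z):
    uv=np.atleast_2d(np.asarray(uv,float)); 
    d=np.column_stack([(uv[:,0]-par["cx"])/par["fx"],-(uv[:,1]-par["cy"])/par["fy"],-np.ones(len(uv))])@T[:3,:3].T
    return T[:3,3]+d*((z-T[2,3])/d[:,2])[:,None]
def w2px(par,T,p):
    c=(np.atleast_2d(p)-T[:3,3])@T[:3,:3]
    return np.column_stack([par["cx"]-par["fx"]*c[:,0]/c[:,2],par["cy"]+par["fy"]*c[:,1]/c[:,2]])
def cam(name):
    par=ctrl.camera_params(name)
    if name!="wrist": return par,par["pose"]
    W=np.eye(4); W[:3,:3]=ctrl.read_eef_rot(); W[:3,3]=ctrl.read_tool_pos()
    return par,W@par["T_tool_cam"]
def shot(fn,name="wrist"):
    par,T=cam(name); im=ctrl.read_camera(name); cv2.imwrite(f"pics/{fn}.png",im)
    np.savez(f"pics/{fn}.npz",T=T,**{k:par[k] for k in("fx","fy","cx","cy")}); return im
def load(fn):
    d=np.load(f"pics/{fn}.npz"); return d,d["T"]
E
python3 - <<'E'
from h import *
np.set_printoptions(precision=3,suppress=True)
par,T=cam("top")
for n,u,v,z in [("shA",299,96,.01),("shB",402,107,.01),("tray",228,237,.024),("trayTL",133,185,.024),("trayBR",322,290,.024),("rackTL",387,168,.03),("rackBR",437,240,.03),("supTL",148,377,.038),("supTR",249,377,.038),("mat",82,286,.004),("plate",561,217,.008),("railL",482,205,.028),("railR",708,205,.028),("stopL",492,135,.028),("stopR",695,135,.028),("btn",548,82,.06),("case",634,396,.024)]:
    print(n,px2w(par,T,[130+u/2.2,150+v/2.2],z)[0])
t=ctrl.read_t()
ctrl.goto([0.46,-0.16,0.30],down(90)); print(ctrl.read_t()-t,ctrl.read_q()); shot("w_dock")
ctrl.goto([0.52,0.12,0.34],down(90)); print(ctrl.read_t()-t,ctrl.read_q()); shot("w_sh")
ctrl.goto([0.44,0.20,0.34],down(90)); print(ctrl.read_t()-t,ctrl.read_q()); shot("w_tray")
im=shot("top1","top")
a=cv2.imread("pics/w_dock.png");b=cv2.imread("pics/w_sh.png")
E
```

```text
shA [0.677 0.137 0.01 ]
shB [0.663 0.008 0.01 ]
tray [0.5   0.22  0.024]
trayTL [0.563 0.337 0.024]
trayBR [0.435 0.104 0.024]
rackTL [0.585 0.026 0.03 ]
rackBR [ 0.497 -0.035  0.03 ]
supTL [0.33  0.311 0.038]
supTR [0.331 0.19  0.038]
mat [0.44  0.402 0.004]
plate [ 0.527 -0.189  0.008]
railL [ 0.54  -0.09   0.028]
railR [ 0.541 -0.366  0.028]
stopL [ 0.626 -0.102  0.028]
stopR [ 0.627 -0.351  0.028]
btn [ 0.686 -0.168  0.06 ]
case [ 0.309 -0.274  0.024]
1.9500000000000002 [ -26.258   13.267   90.147   -0.008   76.584 -116.169]
3.1167 [  6.484  15.604  80.48   -0.022  83.939 -83.468]
3.6917 [ 17.34   11.031  86.697  -0.014  82.245 -72.666]
```

View pics/w_dock.png

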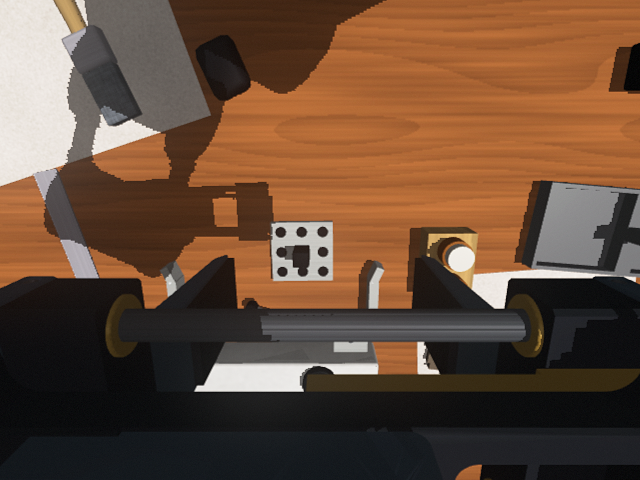

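View pics/w_sh.png

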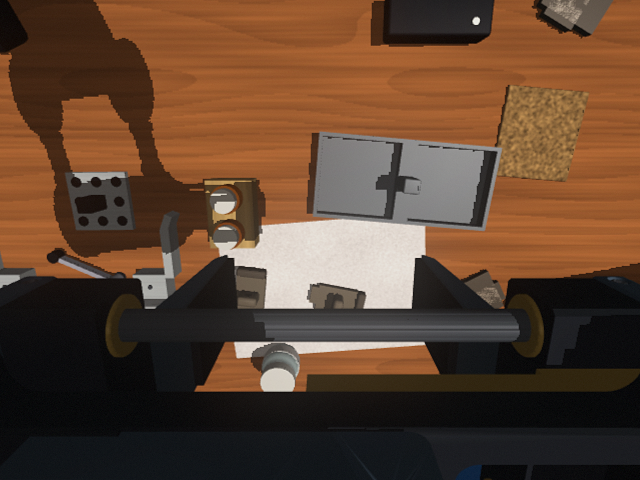

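View pics/w_tray.png

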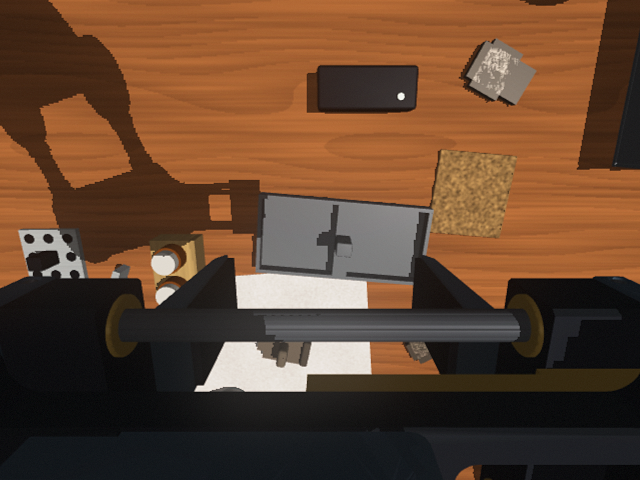

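The wrist views are usable in their upper half, with the gripper hiding the rest. In w_dock the plate corners are about (272,221)–(333,281). In w_sh the tray rim corners are (318,132), (500,148), (487,230) and (310,213). In w_tray the mat corners are (440,150), (515,155), (499,238) and (432,231). Next I'll take views with the camera flipped to the far side, for the dock and the sherds.

Run:
```python
from h import *
np.set_printoptions(precision=4,suppress=True)
for fn,n,uv,z in [("w_dock","plate",[(272,221),(333,222),(333,281),(272,281)],.008),("w_sh","tray",[(318,132),(500,148),(487,230),(310,213)],.024),("w_tray","tray",[(262,193),(433,208),(424,284),(256,271)],.024),("w_tray","mat",[(440,150),(515,155),(499,238),(432,231)],.004),("w_sh","mat",[(507,85),(588,92),(568,181),(497,174)],.004),("w_sh","sup",[(384,44),(492,45)],.038),("w_tray","sup",[(318,110),(415,111)],.038)]:
    d,T=load(fn); p=px2w(d,T,uv,z)[:,:2]; e=np.roll(p,-1,0)-p
    print(fn,n,p.mean(0),np.linalg.norm(e,axis=1),np.degrees(np.arctan2(e[:,1],e[:,0])), p[:2].ravel())
t=ctrl.read_t()
ctrl.goto([0.56,0.08,0.30],down(-90)); print(ctrl.read_q()); shot("v_sh")
ctrl.goto([0.52,-0.22,0.36],down(-90)); print(ctrl.read_q(),ctrl.read_t()-t); shot("v_dock")
```

```text
w_dock plate [ 0.5272 -0.1892] [0.078  0.0809 0.0817 0.0823] [ 88.9153   0.2483 -90.1236 177.7004] [ 0.4857 -0.2275  0.4871 -0.1495]
w_sh tray [0.4989 0.2234] [0.2333 0.1081 0.241  0.1048] [ 85.0942  -2.0978 -95.6652 173.7909] [0.4359 0.111  0.4559 0.3434]
w_tray tray [0.4982 0.2267] [0.2284 0.1092 0.2377 0.1104] [ 84.9254  -2.1599 -94.7534 173.0103] [0.4334 0.1174 0.4536 0.3449]
w_tray mat [0.4388 0.4026] [0.1013 0.1156 0.0968 0.1116] [ 86.2855  -3.3532 -96.1275 179.0032] [0.3788 0.3542 0.3853 0.4553]
w_sh mat [0.4389 0.4034] [0.1053 0.1135 0.0985 0.1123] [  85.3743   -2.8552  -95.5814 -179.3766] [0.3782 0.3521 0.3867 0.457 ]
w_sh sup [0.3394 0.2504] [0.1248 0.1248] [ 89.4374 -90.5626] [0.3388 0.188  0.34   0.3128]
w_tray sup [0.3315 0.2507] [0.1173 0.1173] [ 89.4155 -90.5845] [0.3309 0.1921 0.3321 0.3094]
[ 2.0879 20.066  80.0353  0.0016 79.897  92.0478]
[-28.9012  17.7107  74.3608   0.0191  87.9554  61.0507] 3.7665999999999995
```

View pics/v_sh.png

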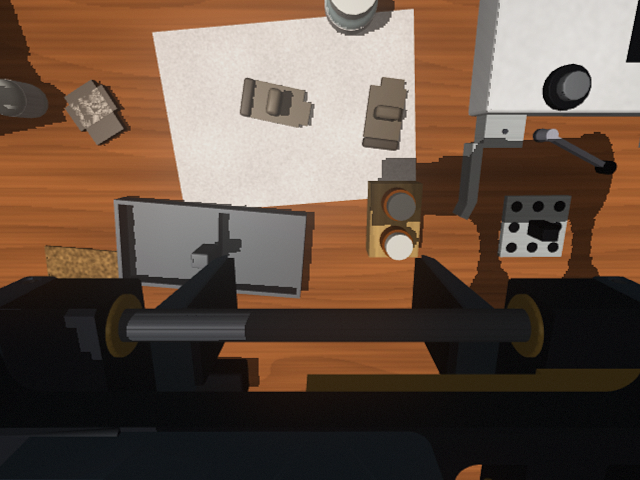

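View pics/v_dock.png

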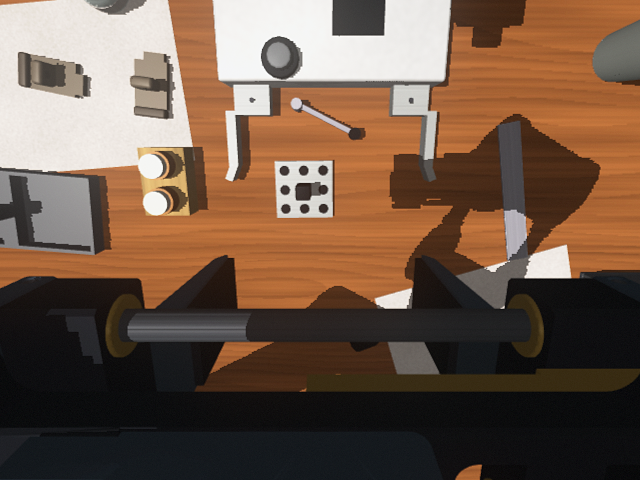

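v_sh shows sherd A around (275,102) with its rim to the left, and sherd B around (385,113) with its rim at the bottom. v_dock shows the rails at (238,180) and (430,180), the stops at about row 115, the button at (281,55) and the plate at (304,190). I'll zoom in for precise corners.

Run:
```python
import cv2,numpy as np
a=cv2.imread("pics/v_sh.png")[60:160,225:425]; b=cv2.imread("pics/v_dock.png")[30:200,210:450]
A=cv2.resize(a,(600,300),interpolation=cv2.INTER_CUBIC);B=cv2.resize(b,None,fx=2.5,fy=2.5,interpolation=cv2.INTER_CUBIC)[::,:600][:300]
# dock crop separately below: 3x scale of rows 30..? -> use 2.5x, first 300 rows missing; instead 1.75*?
B=cv2.resize(b[:,:],(600,425)) [125:425]
C=np.vstack([A,B]); cv2.imwrite("pics/z1.png",C); print(C.shape)
```

```text
(600, 600, 3)
```

View pics/z1.png

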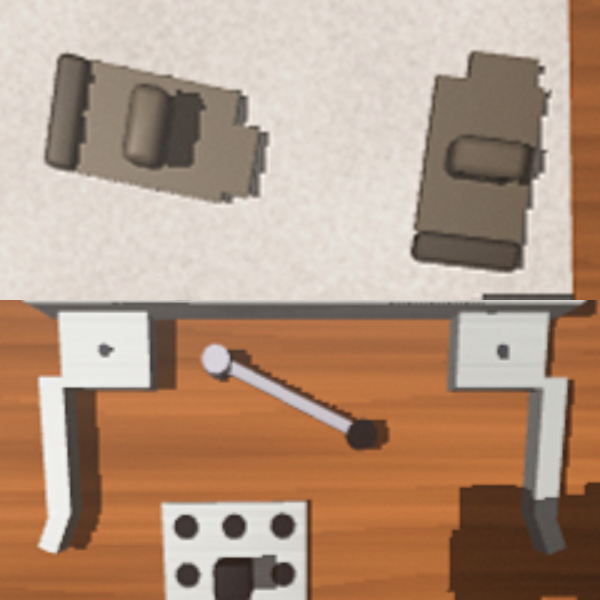

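Run:
```python
from h import *
np.set_printoptions(precision=4,suppress=True)
d,T=load("v_sh"); f=lambda u,v,z: px2w(d,T,[225+u/3,60+v/3],z)[0,:2]
for n,l,r in [("A",(147,118),(67,111)),("B",(488,155),(466,245))]:
    L=f(*l,.038);R=f(*r,.016);v=R-L
    print(n,L,R,np.linalg.norm(v),np.degrees(np.arctan2(v[1],v[0])))
for n,c,z in [("rackfrontL",(368,255),.02),("rackfrontR",(422,257),.02)]:
    print(n,px2w(d,T,c,z)[0])
d,T=load("v_dock"); g=lambda u,v,z: px2w(d,T,[210+u/2.5,80+v/2.5],z)[0,:2]
for n,u,v,z in [("stopL0",62,388,0),("stopL1",152,388,0),("stopR0",450,390,0),("stopR1",548,390,0),("pivot",216,358,.023),("roller",363,433,.023),("railLi",65,385,.028),("railLi2",69,508,.028),("railRi",543,385,.028),("railRi2",535,498,.028),("stL top?",62,388,.028)]:
    print(n,g(u,v,z))
print("btn",px2w(d,T,[281,55],.065),px2w(d,T,[281,55],.060))
print("plate",px2w(d,T,[(275,161),(333,160),(335,217),(276,218)],.008).mean(0), "knob",px2w(d,T,[303.5,190],.042))
print("housing front bottom?",px2w(d,T,[(218,78),(448,83)],.055),px2w(d,T,[(218,78),(448,83)],.0))
print("rack",px2w(d,T,[(144,216),(192,213)],0))
t,TT=cam("top"); print("housing top",px2w(t,TT,[(130+483/2.2,150+103/2.2),(130+709/2.2,150+103/2.2)],.055))
```

```text
A [0.6767 0.1348] [0.6815 0.1683] 0.03384372107041995 81.74660352746484
B [0.6639 0.0099] [0.6319 0.0133] 0.03219124953243826 173.8940856266984
rackfrontL [0.4921 0.024  0.02  ]
rackfrontR [ 0.4894 -0.0452  0.02  ]
stopL0 [ 0.4572 -0.0858]
stopL1 [ 0.4572 -0.1394]
stopR0 [ 0.4561 -0.3171]
stopR1 [ 0.4561 -0.3755]
pivot [ 0.4809 -0.1798]
roller [ 0.4365 -0.2637]
railLi [ 0.4664 -0.0949]
railLi2 [ 0.3921 -0.0925]
railRi [ 0.4665 -0.3639]
railRi2 [ 0.3985 -0.3644]
stL top? [ 0.4646 -0.0931]
btn [[ 0.688  -0.1695  0.065 ]] [[ 0.689  -0.1689  0.06  ]]
plate [ 0.5263 -0.1914  0.008 ] knob [[ 0.5302 -0.1916  0.042 ]]
housing front bottom? [[ 0.6652 -0.0927  0.055 ]
 [ 0.6597 -0.3666  0.055 ]] [[ 0.6739 -0.0775  0.    ]
 [ 0.6677 -0.3844  0.    ]]
rack [[ 0.4863  0.0457  0.    ]
 [ 0.4909 -0.0252  0.    ]]
housing top [[ 0.6611 -0.09    0.055 ]
 [ 0.6623 -0.3629  0.055 ]]
```

Run:
```python
from h import *
np.set_printoptions(precision=4,suppress=True)
d,T=load("v_dock"); g=lambda u,v,z: px2w(d,T,[210+u/2.5,80+(v-300)/2.5],z)[0,:2]
for n,u,v,z in [("stopL0",62,388,0),("stopL1",152,388,0),("stopR0",450,390,0),("stopR1",548,390,0),("stL top?",62,388,.028),("stR top",548,390,.028),("pivot",216,358,.023),("roller",363,433,.023),("railLi",65,385,.028),("railLi2",69,508,.028),("railRi",543,385,.028),("railRi2",535,498,.028),("mouthL",40,545,.028),("mouthR",560,548,.028)]:
    print(n,g(u,v,z))
```

```text
stopL0 [ 0.6269 -0.0968]
stopL1 [ 0.6269 -0.146 ]
stopR0 [ 0.6259 -0.3089]
stopR1 [ 0.6259 -0.3625]
stL top? [ 0.625  -0.1035]
stR top [ 0.6241 -0.3546]
pivot [ 0.6401 -0.183 ]
roller [ 0.6028 -0.2599]
railLi [ 0.6265 -0.1051]
railLi2 [ 0.5642 -0.1033]
railRi [ 0.6265 -0.3519]
railRi2 [ 0.5695 -0.3519]
mouthL [ 0.5445 -0.0864]
mouthR [ 0.543  -0.3673]
```

Measured against the given sizes:
- **Dock:** rails 247 mm apart; origin (0.626, -0.228), yaw about 0.
- **Sherds:** lug-to-rim distance 34 and 32 mm.
- **Gap:** x about 0.335 to 0.49.

Next is the plate.

```bash
cat >> h.py <<'E'
def grab(p,yaw,z,hover=0.06,opening=1.0):
    ctrl.command_gripper(opening)
    ctrl.goto([p[0],p[1],z+hover],down(yaw)); ctrl.move_l([p[0],p[1],z],vel=0.12)
    ctrl.command_gripper(0.0)
    w,f=ctrl.read_grip_width(),ctrl.read_grasp_force(); print("grip",round(w*91,1),"mm",round(f,1),"N"); return w
def path(pts,yaw,vel=0.2):
    for p in pts:
        ctrl.move_l(list(p),vel=vel,ori=down(yaw)); print(np.round(p,3),"w",round(ctrl.read_grip_width()*91,1),"f",round(ctrl.read_grasp_force(),1))
E
python3 - <<'E'
from h import *
print(ctrl.ik([.439,.403,.05],down(87)))
z=.032
grab((.527,-.190),90,z)
path([(.527,-.190,.085),(.41,-.19,.085),(.41,.30,.085),(.439,.403,.085)],90)
path([(.439,.403,z+.008)],87,.1)
hit=ctrl.move_l([.439,.403,z+.001],vel=.03,contact_N=4); print(hit,ctrl.read_tool_pos(),ctrl.read_t())
E
```

```text
[ 3.68119226e+01  3.88710157e+01  9.11758706e+01 -2.54444375e-14
  4.99531137e+01 -5.01880774e+01]
grip 20.2 mm 30.0 N
[ 0.527 -0.19   0.085] w 19.8 f 30.0
[ 0.41  -0.19   0.085] w 20.0 f 30.0
[0.41  0.3   0.085] w 19.6 f 30.0
[0.439 0.403 0.085] w 19.7 f 30.0
[0.439 0.403 0.04 ] w 19.8 f 30.0
True [0.4395936  0.40335844 0.03537044] 18.0583
```

Run:
```python
from h import *
ctrl.command_gripper(1.0); ctrl.move_l([.439,.403,.12],vel=.15)
ctrl.goto([0.56,0.08,0.30],down(-90)); a=shot("v_sh2"); b=cv2.imread("pics/v_sh.png")
for n,s in [("A",np.s_[70:135,230:320]),("B",np.s_[70:155,355:415]),("tray",np.s_[195:280,110:230])]:
    print(n,np.abs(a[s].astype(int)-b[s]).mean())
t=shot("top2","top")
c=np.hstack([cv2.resize(t[240:320,140:240],(400,320),interpolation=cv2.INTER_CUBIC),cv2.resize(a[60:160,225:325],(320,320),interpolation=cv2.INTER_CUBIC)])
cv2.imwrite("pics/z2.png",c)
for q in ("plate","mat","sherd1"): print(q,[(round(d["score"],2),np.round(d["bbox"],1)) for d in ctrl.find_in("top",q)])
print(ctrl.read_t())
for yp in (-98.3,81.7,-6.1,173.9): print(yp,ctrl.ik([.67,.1,.05],down(yp)))
for yp in (-94,-184,-4.7,175.3,85): print(yp,ctrl.ik([.5,.2,.05],down(yp)))
```

```text
A 3.061253561253561
B 4.105490196078431
tray 2.7095098039215686
plate [(0.68, array([165.1, 280.3,  33.6,  32. ])), (0.25, array([410. , 191.2, 125.7, 105.9]))]
mat [(0.8, array([167.1, 281.4,  39.6,  43.3])), (0.73, array([165.9, 279.2,  35.1,  32.3])), (0.48, array([230.9, 257.5,  92.8,  49.6]))]
sherd1 []
22.3833
-98.3 [ 3.44149716e+00  4.36870653e+01  7.84898100e+01 -2.54444375e-14
  5.78231248e+01  1.01741497e+02]
81.7 [ 3.44149716e+00  4.36870653e+01  7.84898100e+01 -2.54444375e-14
  5.78231248e+01 -7.82585028e+01]
-6.1 [ 3.44149716e+00  4.36870653e+01  7.84898100e+01 -2.54444375e-14
  5.78231248e+01  9.54149716e+00]
173.9 [ 3.44149716e+00  4.36870653e+01  7.84898100e+01 -2.54444375e-14
  5.78231248e+01 -1.70458503e+02]
-94 [ 1.54472150e+01  3.58543130e+01  9.95959770e+01 -2.54444375e-14
  4.45497101e+01  1.09447215e+02]
-184 [ 1.54472150e+01  3.58543130e+01  9.95959770e+01 -2.54444375e-14
  4.45497101e+01 -1.60552785e+02]
-4.7 [ 1.54472150e+01  3.58543130e+01  9.95959770e+01 -2.54444375e-14
  4.45497101e+01  2.01472150e+01]
175.3 [ 1.54472150e+01  3.58543130e+01  9.95959770e+01 -2.54444375e-14
  4.45497101e+01 -1.59852785e+02]
85 [ 1.54472150e+01  3.58543130e+01  9.95959770e+01 -2.54444375e-14
  4.45497101e+01 -6.95527850e+01]
```

View pics/z2.png

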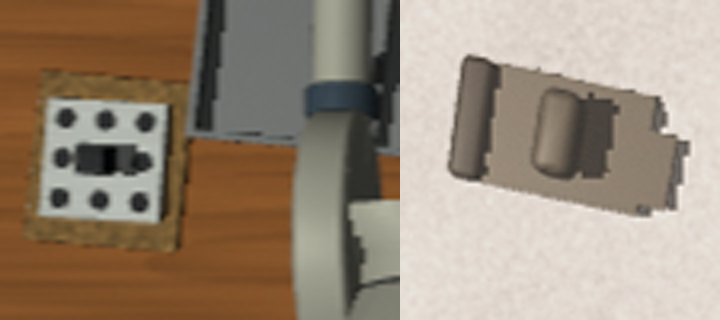

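The plate is centred on the mat and the sherds have not moved. Next I'll load both sherds, one per bay.

```bash
cat >> h.py <<'E'
def place(tray,tyaw,ty,z=.043):
    a=np.radians(tyaw); t=np.array(tray)+ty*np.array([-np.sin(a),np.cos(a)])
    ctrl.goto([t[0],t[1],.11],down(tyaw)); print("over tray w",round(ctrl.read_grip_width()*91,1))
    ctrl.move_l([t[0],t[1],z+.006],vel=.1)
    hit=ctrl.move_l([t[0],t[1],z-.002],vel=.02,contact_N=3); print("down",hit,ctrl.read_tool_pos().round(4) if hasattr(ctrl.read_tool_pos(),'round') else ctrl.read_tool_pos())
    w=ctrl.read_grip_width(); print("w",round(w*91,1))
    return t
E
python3 - <<'E'
from h import *
np.set_printoptions(precision=4,suppress=True)
d,T=load("v_sh2"); p=px2w(d,T,[(116,199),(313,213),(300,297),(119,281)],.024)[:,:2]; e=np.roll(p,-1,0)-p
print(p.mean(0),np.linalg.norm(e,axis=1),np.degrees(np.arctan2(e[:,1],e[:,0])))
grab((.6767,.1348),81.7,.038,opening=.5)
ctrl.move_l([.6767,.1348,.085],vel=.15); print(ctrl.read_grip_width()*91)
t=place((.4985,.2245),-4.7,.061)
ctrl.command_gripper(.5); ctrl.move_l([t[0],t[1],.12],vel=.15)
ctrl.goto([0.56,0.08,0.30],down(-90)); a=shot("v_sh3")
c=cv2.resize(a[60:310,100:433],(800,600),interpolation=cv2.INTER_CUBIC); cv2.imwrite("pics/z3.png",c); print(ctrl.read_t())
E
```

```text
[0.5012 0.2206] [0.2393 0.1131 0.2341 0.1072] [-94.1051 170.9277  84.5485  -6.552 ]
grip 14.2 mm 30.0 N
13.582074357230477
over tray w 14.0
down True [0.5039 0.2855 0.0429]
w 14.2
32.7167
```

View pics/z3.png

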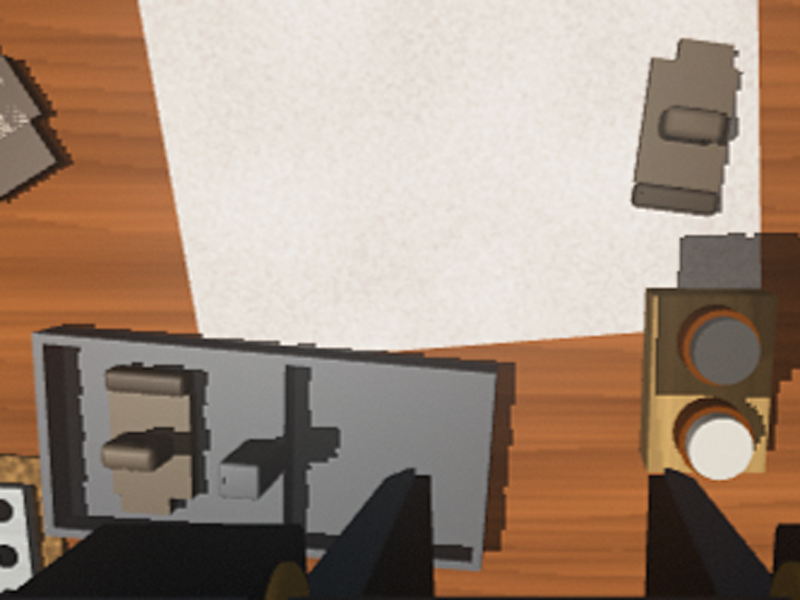

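z3 shows sherd A flat in the left bay, with its rim up (+x) at crop (147,380), and sherd B unmoved at (690,125). Now sherd B.

Run:
```python
from h import *
np.set_printoptions(precision=4,suppress=True)
grab((.6639,.0099),173.9,.038,opening=.5)
ctrl.move_l([.6639,.0099,.085],vel=.15); print(ctrl.read_grip_width()*91)
ctrl.goto([.66,.08,.11],down(90))
t=place((.4995,.2235),-4.7,-.061)
ctrl.command_gripper(.5); ctrl.move_l([t[0],t[1],.12],vel=.15)
ctrl.goto([0.46,0.16,0.32],down(90)); a=shot("v_tr")
c=cv2.resize(a[0:300,100:500],(800,600),interpolation=cv2.INTER_CUBIC); cv2.imwrite("pics/z4.png",c); print(ctrl.read_t())
```

```text
Traceback (most recent call last):
  File "h.py", line 26, in grab
    ctrl.goto([p[0],p[1],z+hover],down(yaw)); ctrl.move_l([p[0],p[1],z],vel=0.12)
    ~~~~~~~~~^^^^^^^^^^^^^^^^^^^^^^^^^^^^^^^
host.MotionError: the arm cannot take that pose within its joint ranges
```

Run:
```python
from h import *
np.set_printoptions(precision=4,suppress=True)
a=np.radians(-4.7); c=np.array([.4995,.2235]); t=c-.061*np.array([-np.sin(a),np.cos(a)])
print(ctrl.ik([t[0],t[1],.11],down(175.3)),ctrl.ik([.6639,.0099,.098],down(-6.1)))
grab((.6639,.0099),-6.1,.038,opening=.5)
ctrl.move_l([.6639,.0099,.085],vel=.15); print(ctrl.read_grip_width()*91)
ctrl.goto([.66,.08,.11],down(85))
t=place(c,175.3,.061)
ctrl.command_gripper(.5); ctrl.move_l([t[0],t[1],.12],vel=.15)
ctrl.goto([0.46,0.16,0.32],down(90)); a=shot("v_tr")
c=cv2.resize(a[0:300,100:500],(800,600),interpolation=cv2.INTER_CUBIC); cv2.imwrite("pics/z4.png",c); print(ctrl.read_t())
```

```text
[  11.6386   29.3203   99.6157   -0.       51.064  -163.6614] [-4.2956 39.3989 78.9142 -0.     61.6869  1.8044]
grip 13.3 mm 30.0 N
13.873317143961176
over tray w 13.9
down True [0.4949 0.1628 0.0428]
w 13.9
42.9
```

View pics/z4.png

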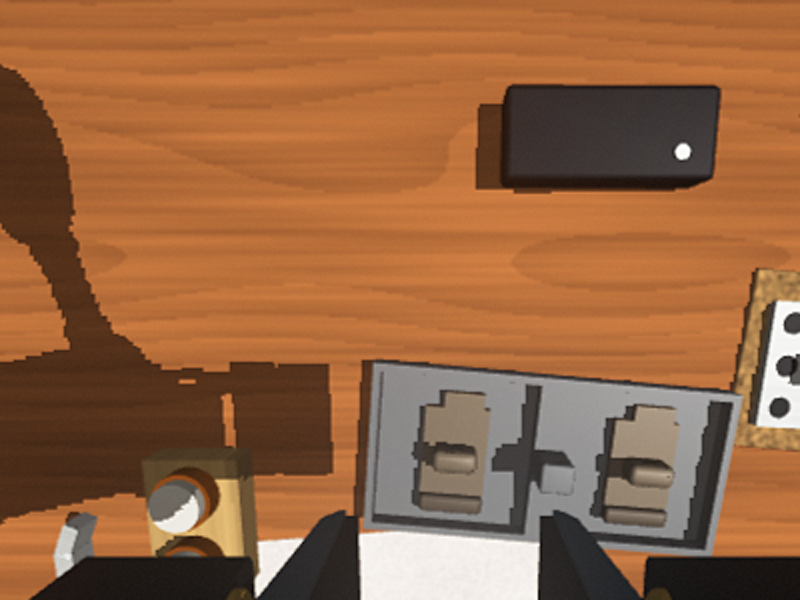

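z4 shows both sherds flat in their bays with the rims on the +x side (bottom of the image), and the block at crop (555,472). Now I'll grip the block and slide the tray through the gap to in front of the dock, then check it is square.

Run:
```python
from h import *
np.set_printoptions(precision=4,suppress=True)
grab((.4995,.2235),-4.7,.05,opening=.6)
print(ctrl.read_contact_force())
path([(.47,.205,.05)],-4.7,.08)
path([(.45,.195,.05)],0,.04)
path([(.4125,.165,.05),(.4125,-.17,.05),(.44,-.228,.05)],0,.1)
print(ctrl.read_contact_force(),ctrl.read_t())
shot("top3","top"); a=shot("w3"); 
t=cv2.imread("pics/top3.png")[150:350,200:500]
cv2.imwrite("pics/z5.png",np.vstack([cv2.resize(t,(600,400),interpolation=cv2.INTER_CUBIC)]))
```

```text
grip 18.0 mm 30.0 N
[-0.7371 -0.1343  3.5113]
[0.47  0.205 0.05 ] w 17.6 f 30.0
[0.45  0.195 0.05 ] w 17.9 f 30.0
[0.412 0.165 0.05 ] w 17.9 f 30.0
[ 0.412 -0.17   0.05 ] w 17.9 f 30.0
[ 0.44  -0.228  0.05 ] w 17.9 f 30.0
[-5.8343  2.6998 14.6279] 52.3917
```

View pics/z5.png

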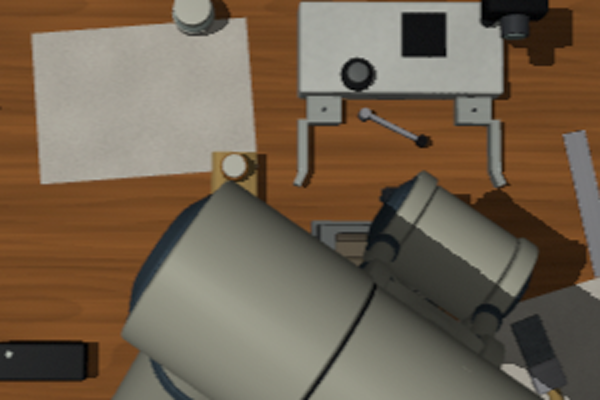

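View pics/w3.png

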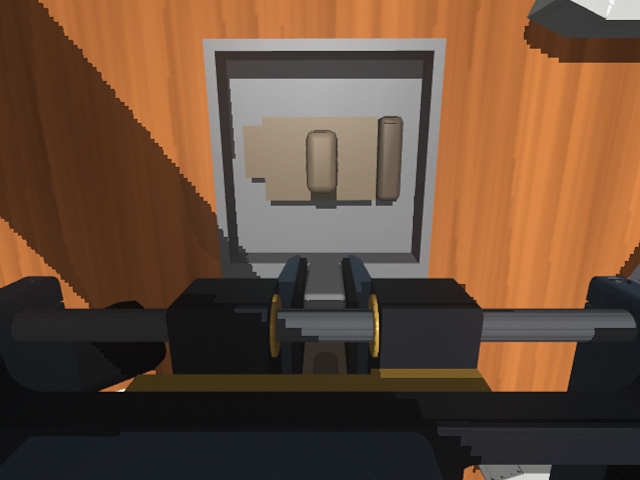

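w3 shows the tray square in the grip: its outer edge runs (203,39)–(446,39), level and symmetric about the image centre. z5 shows the path into the dock clear. Next I'll check the tray's lateral position and push it in until contact.

Run:
```python
from h import *
np.set_printoptions(precision=4,suppress=True)
d,T=load("w3"); p=px2w(d,T,[(203,39),(446,39)],.024); print(p)
off=p[:,1].mean()-.117-ctrl.read_tool_pos()[1]; print("tray y offset vs tcp",off)
y=-.228-(off if abs(off)<.006 else 0)
path([(.48,y,.05),(.545,y,.05)],0,.06); print(ctrl.read_contact_force())
for i in range(1):
    hit=ctrl.move_l([.580,y,.05],vel=.02,contact_N=12)
    print(hit,ctrl.read_tool_pos(),ctrl.read_contact_force(),ctrl.read_wrist_torque(),ctrl.read_t())
shot("top4","top"); shot("w4")
```

```text
[[ 0.3837 -0.1098  0.024 ]
 [ 0.4936 -0.11    0.024 ]]
tray y offset vs tcp 0.0003094357962576122
[ 0.48  -0.228  0.05 ] w 17.8 f 30.0
[ 0.545 -0.228  0.05 ] w 17.8 f 30.0
[-13.4888   1.1892  18.4941]
True [ 0.571  -0.2277  0.05  ] [-2.8615  0.0322  7.828 ] [-0.0565 -0.0725 -0.038 ] 55.8583
```

Run:
```python
from h import *
np.set_printoptions(precision=4,suppress=True)
p=ctrl.read_tool_pos()
hit=ctrl.move_l([p[0]+.008,p[1],.05],vel=.01,contact_N=25)
print(hit,ctrl.read_tool_pos(),ctrl.read_contact_force())
ctrl.sleep(.3); print(ctrl.read_contact_force()); a=shot("w4b")
shot("top5","top")
t=cv2.imread("pics/top5.png")[150:270,310:480]
cv2.imwrite("pics/z6.png",np.hstack([cv2.resize(t,(440,310),interpolation=cv2.INTER_CUBIC),cv2.resize(a[0:310,150:510],(360,310))]))
```

```text
True [ 0.5711 -0.2277  0.0501] [-3.2447 -0.8357  8.1797]
[-2.9376 -1.6391  7.049 ]
```

View pics/z6.png

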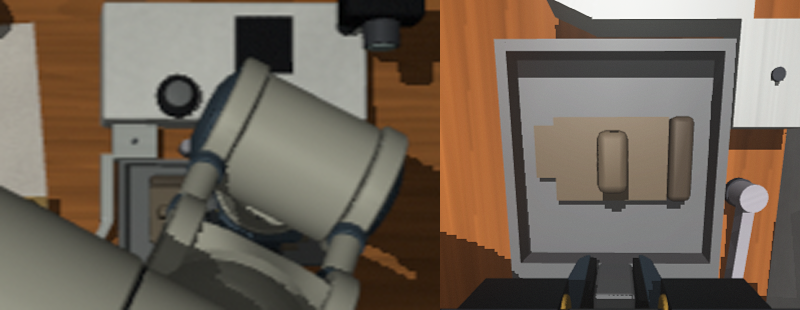

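z6 shows the tray against the +y stop block with the lever swung in. A further push gave a 25 N reaction with no advance, so it is home. I'll release it and check.

Run:
```python
from h import *
ctrl.command_gripper(.5); p=ctrl.read_tool_pos(); ctrl.move_l([p[0],p[1],.14],vel=.15)
ctrl.goto([0.54,-0.228,0.34],down(-90)); a=shot("v_dock2"); print(ctrl.read_t())
cv2.imwrite("pics/z7.png",cv2.resize(a[30:255,190:490],(800,600),interpolation=cv2.INTER_CUBIC))
```

```text
59.6
```

View pics/z7.png

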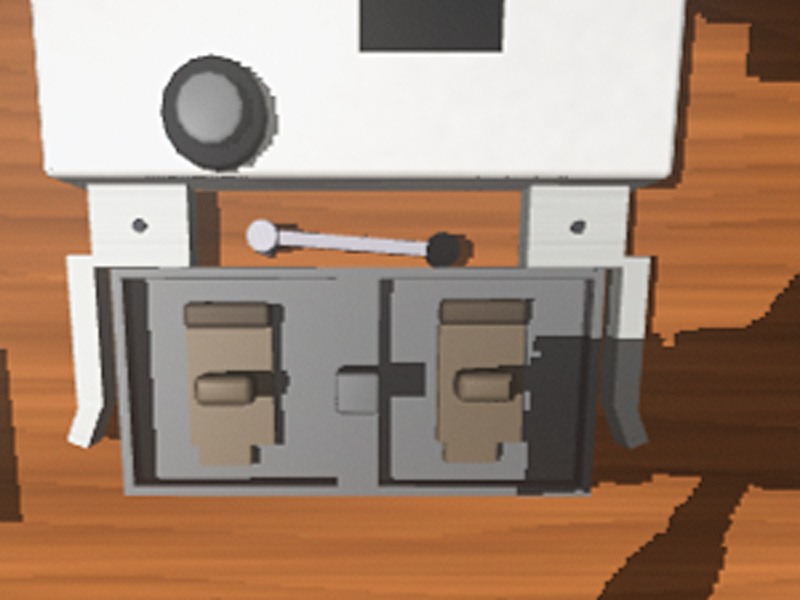

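z7 shows the tray square, with its edge on both stops (row 268), the lever swung flat and both rims towards the stops. The button cap is at crop (210,107). Now I'll press start.

Run:
```python
from h import *
np.set_printoptions(precision=4,suppress=True)
d,T=load("v_dock2"); 
for z in (.065,.07,.075): print(px2w(d,T,[190+210/2.667,30+107/2.667],z))
b=px2w(d,T,[190+210/2.667,30+107/2.667],.07)[0]
ctrl.command_gripper(0); ctrl.goto([b[0],b[1],.13],down(90)); ctrl.move_l([b[0],b[1],.105],vel=.1)
h=ctrl.move_l([b[0],b[1],.065],vel=.02,contact_N=1.5); z1=ctrl.read_tool_pos()[2]
print("touch",h,z1-.019,ctrl.read_contact_force())
h=ctrl.move_l([b[0],b[1],z1-.008],vel=.01,contact_N=14); print("bottom",h,ctrl.read_tool_pos()[2]-.019,ctrl.read_contact_force())
ctrl.sleep(.2)
```

```text
[[ 0.6877 -0.1666  0.065 ]]
[[ 0.6868 -0.1674  0.07  ]]
[[ 0.6859 -0.1681  0.075 ]]
touch True 0.07508468387177686 [ 1.2294 -0.5133  2.5702]
bottom True 0.0712261015760092 [-2.0561  0.583   9.0562]
```

Run:
```python
from h import *
np.set_printoptions(precision=4,suppress=True)
p=ctrl.read_tool_pos(); print(p[2]-.019,ctrl.read_contact_force())
h=ctrl.move_l([p[0],p[1],p[2]-.003],vel=.005,contact_N=18); ctrl.sleep(.2); print(h,ctrl.read_tool_pos()[2]-.019,ctrl.read_contact_force())
a=shot("press","side"); par,T=cam("side"); u=w2px(par,T,[.687,-.168,.075])[0].astype(int); print(u)
c=a[u[1]-35:u[1]+35,u[0]-50:u[0]+50]
ctrl.move_l([p[0],p[1],p[2]+.012],vel=.01); print("free",ctrl.read_contact_force())
b=shot("rel","side")[u[1]-35:u[1]+35,u[0]-50:u[0]+50]
cv2.imwrite("pics/z8.png",cv2.resize(np.hstack([c,b]),(800,280),interpolation=cv2.INTER_CUBIC))
```

```text
0.07121306652561936 [-2.5819  1.1462 10.5994]
True 0.0712192056117615 [-3.5663  1.0184 10.8319]
[274 201]
free [ 0.8892 -0.7458  0.3919]
```

View pics/z8.png

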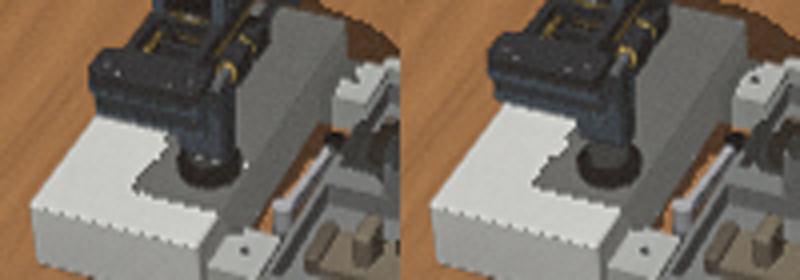

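The press ran 3.9 mm past an already loaded touch, to a hard stop with about 10 N on it (about 6 mm in all), so the button was pressed, and it is now released. I'll retreat and make a last check.

Run:
```python
from h import *
np.set_printoptions(precision=4,suppress=True)
p=ctrl.read_tool_pos(); ctrl.move_l([p[0],p[1],.16],vel=.15)
ctrl.goto([0.54,-0.228,0.34],down(-90)); a=shot("v_dock3"); b=cv2.imread("pics/v_dock2.png")
print("tray diff",np.abs(a[125:220,225:420].astype(int)-b[125:220,225:420]).mean())
ctrl.movej([-80.5,28.3,77,0,74.6,-5.5]); t=shot("top6","top"); print(ctrl.read_t())
cv2.imwrite("pics/z9.png",cv2.resize(t[150:370,130:490],(792,484),interpolation=cv2.INTER_CUBIC))
```

```text
tray diff 8.282519118308592
72.225
```

View pics/z9.png

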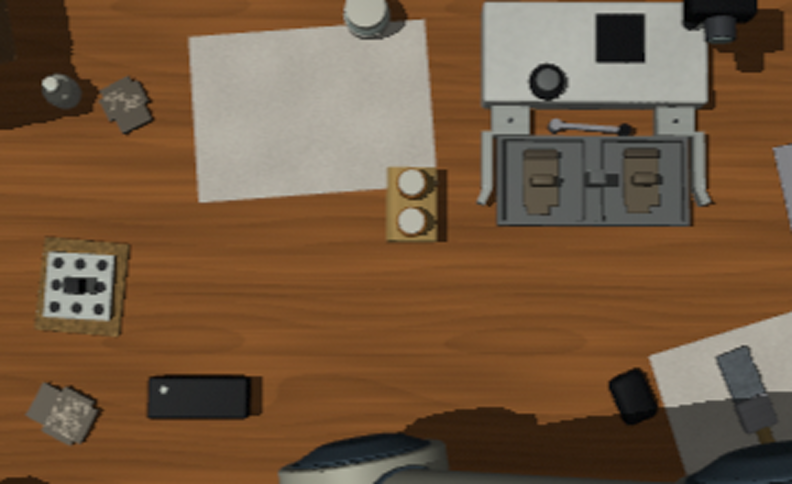

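z9 shows the tray home on the stops with the lever in, the plate centred on the mat, and everything else where it was.

```bash
python3 -c "
from bench import ctrl
print(ctrl.sign_off())"
```

```text
the job is handed in; nothing more can be done
None
```

The job is handed in: the plate is centred on the mat, both rim sherds are loaded with their rims to the stops, and the tray is home with the lever pushed in. I then pressed and released the start button (the press is inferred from about 4 mm of travel to a hard stop).

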